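# Sort the tool holders into tray and bin

### The arm

A 6-joint arm with a two-finger parallel gripper is mounted at the origin on the work surface. World frame = base frame: x ahead of the robot, y to its left, z up, the work surface at z = 0. Lengths are in m, angles in rad, forces in N, time in s.
With the tool pointing down it reaches from about 0.35 to 0.975 m from the base axis. Payload 4.9 kg.
Tool frame: the origin (TCP) lies midway between the tips of the shut fingers; the grasp point (between the pads) lies 19 mm behind it; z points along the fingers, y is the line along which they close (so a half turn about z gives the same grasp; the last joint's range is limited). The gripper opens to 85 mm and grips with 20 to 120 N. Pads are 22 mm wide; open, the fingers measure 114 mm over their backs; the gripper's body (76 mm by 85 mm) begins 54 mm behind the grasp point. The pads swing forward as they close: fully open they stand 13 mm farther back than shut.
Start: joints at [-1.381, 0.053, 1.613, -0, 1.476, -0.119], TCP at [0.19, -0.595, 0.231] pointing down, gripper open.
Joint ranges: [-3.01, 3.01], [-1.01, 2.22], [0.06, 2.58], [-1.02, 4.17], [0.09, 2.62], [-3.14, 3.14]. Speed limits (rad/s): [2.57, 2.57, 3.14, 3.14, 3.14, 3.14].

### API

Orientations are given as a unit quaternion [x, y, z, w].
In Python, from workcell import bot gives the robot as it stands.
- The arm moves only by the tool step_arm, never from a script. Its argument "rows" is one flat list of numbers, 4 for each row, row after row: the shift along the world's x, y, z normalised to -1 to 1, where 1 is 0.3 m, then the turn about the world's z normalised to -1 to 1, where 1 is 0.5 rad. A call has 1 to 8 rows; each row is the pose to reach, as a shift and turn from the pose commanded when the call began; what a row does not reach only later rows make up. A row lasts 1/8 s, in which the tool goes at most 62.5 mm and 10.7 degrees, less where a joint would pass 70% of its speed; a pose out of reach is approached as far as the arm can. A call with a number of a shift or a turn outside -1 to 1 is refused whole. A call with a gripper value outside its range is refused whole. "gripper" is the opening, from 0 (shut) to 1 (fully open), set as the call begins (left out, the last holds). The fingers move at their own pace and stop on an object; "force" is the grip in N (left out, the last holds). Time passes only in rows, so rows that repeat a pose let the fingers close. It gives the time, the measured TCP pose, the force, the opening and the grip force at its end, in the units of the state.
- bot.read_state(): the state, without advancing time (a new reading comes with each control period).
- bot.get_image(name): name is "scene" or "top" or "wrist"; returns a dict with "pixels" (400x640x3 uint8, red, green, blue), "fx", "fy", "cx", "cy" (pixels), "world_from_camera" (4x4, takes a point from camera to world coordinates); the wrist camera has in their place "T_tool_cam" (4x4, takes a point from camera to tool coordinates, whose origin is the TCP and whose axes are the flange's). Camera axes: x right, y down, z forward; pixel columns grow to the right and rows downward; lengths in m; the calibration is good to about 2 mm. A picture is of the moment at which its call begins: read the wrist's pose just before it. There is no depth.
- bot.close_job(): hands the job in; it is judged then, once.
The state is a dict: "time_s": time; "qpos": joint angles; "joint_velocities": joint speeds; "joint_efforts": joint torques, N m; "tool_pos": TCP position; "ee_rot": TCP orientation; "force": force on the tool from outside, world axes, zero at the start; "wrist_torque": the same for the moment, N m; "width": finger opening in m; "grasp_force": force on a finger pad.
Only numpy, scipy, OpenCV 4.12 (cv2) and the standard library are available. Lean on these libraries where they do the work, as an engineer would, in place of code of your own. Each camera call takes 0.05 s, during which the arm holds its last target. There are 200 camera calls.

### The job

Sort the three tool holders standing on the bench: the two slim collet chucks go into the three-pocket tray, filled from its handle end, first the long chuck in the pocket next to the handle, then the short one in the middle pocket; the wide-headed face mill goes into the square bin, whenever you like. Set each down standing upright on the floor of its container and let go of it; do not drop any or tip any over, and leave the oil bottle and the spanner where they are.

Things in the scene. Friction and masses are not known exactly. Their poses are not given: they have to be found in the camera images.
- long_chuck: Long collet chuck, bare steel, 140 mm tall, about 0.75 kg. Origin: centre of its foot, z up along its axis; round, so any grip yaw will do. Stands loose on its flat foot (38 mm diameter): a 26 mm high taper, then a 50 mm diameter flange from 26 to 46 mm. Above, a 29 mm neck, and on top a round clamping nut 34 mm in diameter from 110 to 140 mm height: grip it there from above.
- short_chuck: Short collet chuck, same shape and materials but 100 mm tall, about 0.6 kg. Origin: centre of its foot, z up along its axis; round, so any grip yaw will do. Stands loose on its flat foot (38 mm diameter): a 26 mm high taper, then a 50 mm diameter flange from 26 to 46 mm. Above, a 29 mm neck, and on top a round clamping nut 34 mm in diameter from 70 to 100 mm height: grip it there from above.
- face_mill: Face mill on its holder, bare steel, 92 mm tall, about 0.8 kg. Origin: centre of its foot, z up along its axis; round, so any grip yaw will do. Stands loose on its flat foot (38 mm diameter): a 26 mm high taper, then a 50 mm diameter flange from 26 to 46 mm. Above, a 42 mm body, and on top a wide round cutter head 56 mm in diameter from 62 to 92 mm height: grip it there from above.
- tray: Grey plastic three-pocket tray, 232 (x) x 80 (y) mm, 40 mm high, fixed to the bench at any yaw. Three square pockets in a row along x, each 72 x 72 mm inside, 76 mm apart, walls 4 mm, floor 5 mm above the bench. A black carrying handle (bar loop 56 mm wide, reaching 33 mm out, 30 mm above the bench) is on its -x end only. Origin: centre of its underside.
- pocket1 (a point): Centre of the floor (5 mm above the bench) of the pocket next to the tray's handle; axes as the tray's.
- pocket2 (a point): Centre of the floor of the tray's middle pocket (5 mm above the bench); axes as the tray's. With the fingers closing across the row (along the tray's y), they keep clear of a chuck in the next pocket.
- pocket3 (a point): Centre of the floor of the tray's last pocket (5 mm above the bench), farthest from the handle, to stay empty; axes as the tray's.
- bin: Grey plastic open square bin, 118 x 118 mm, 40 mm high, walls 4 mm, one single pocket 110 x 110 mm inside, dark floor 4 mm above the bench; fixed to the bench. Origin: centre of its underside. It and the tray may change sides.
- bin_floor (a point): Centre of the bin's inner floor (4 mm above the bench).
- oil_can: Bystander: an upright bare-metal oil bottle with black cap, 56 mm in diameter, 150 mm tall, standing loose at the right of the work. Origin: centre of its underside.
- spanner: Bystander: a loose steel spanner 200 mm long lying beyond the work, across the bench. Origin: about its middle, on the underside; its length lies along its x.
- clamp: Bystander: a red tool-clamping block with a black clamping ring, 245 mm long overall (its x), 110 mm wide, 120 mm high, fixed to the bench at the left of the work. Origin: centre of its underside.

How it is judged:
By the outcome, as a careful person would: the job done as asked, in the order asked, and still so for the second after the job is handed in, with the robot touching nothing.
It also fails if it takes over 58 s, if anything falls off the work surface, if the arm or the gripper's body presses on something with over 40 N, if the wrist force passes 120 N, or if a joint passes its speed limit or range.

## Working session

There is one attempt and no reset: what is moved stays moved. The work goes in short steps, Python scripts to look and compute and a tool call to move; the robot and the scene stay as the last step left them, time stands still between calls to the robot, and variables do not carry over. Pictures are saved under pics/ and viewed, at most 10 in all, crops included, and the job is handed in when it is done.

Besides the shell and the picture viewer there is one more tool, called after "Call:" in YAML: its name, and indented under it one key for each argument. step_arm: Moves the arm, as the interface text tells. Its arguments: {"type":"object","properties":{"rows":{"type":"array","items":{"type":"number","minimum":-1,"maximum":1}},"gripper":{"type":"number"},"force":{"type":"number"}},"required":["rows"]}

```bash
mkdir -p pics; ls
python3 - <<'E'
from workcell import bot
import cv2,numpy as np
for n in ("top","scene"):
    im=bot.get_image(n); cv2.imwrite(f"pics/{n}1.png",im["pixels"][:,:,::-1])
    print(n,im["fx"],im["fy"],im["cx"],im["cy"],np.round(im["world_from_camera"],4).tolist())
s=bot.read_state();print(s["time_s"],s["tool_pos"],s["ee_rot"],s["width"])
E
```

```text
pics
top 512.9336404880405 512.9336404880405 314.1953451498141 192.75074050280207 [[-0.0652, -0.9763, 0.2062, 0.2472], [-0.9979, 0.0649, -0.0081, 0.0361], [-0.0054, -0.2063, -0.9785, 1.7679], [0.0, 0.0, 0.0, 1.0]]
scene 364.7353430996577 364.7353430996577 322.53654257435113 197.25739301299967 [[-0.1231, 0.6451, -0.7542, 1.5016], [0.9922, 0.094, -0.0815, 0.1346], [0.0183, -0.7583, -0.6516, 0.8319], [0.0, 0.0, 0.0, 1.0]]
0.1 [ 0.18985825 -0.59486545  0.23015074] [ 9.88099777e-01  1.53811323e-01 -3.61245406e-05 -9.51829091e-04] 0.08530664487697974
```

View pics/top1.png

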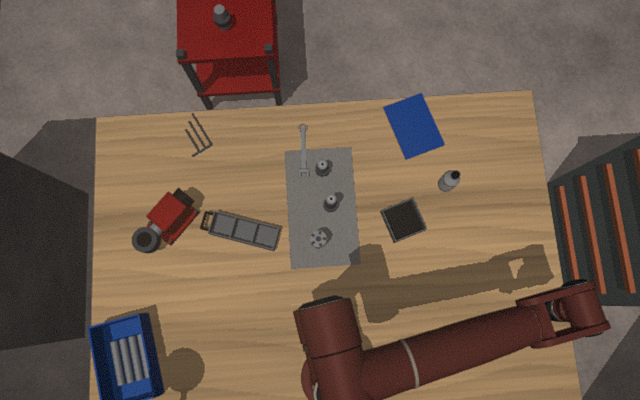

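View pics/scene1.png

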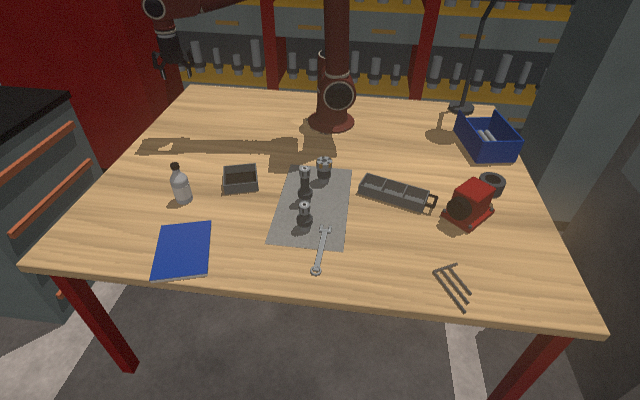

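The top view shows chucks near (323,165) and (331,202), the face mill at (319,238), the tray at (243,230) with its handle on the left, and the bin at (403,220). I'll enlarge both views.

Run:
```python
import cv2
a=cv2.imread("pics/top1.png")
c=cv2.resize(a[145:260,195:355],None,fx=5,fy=5,interpolation=cv2.INTER_CUBIC)
cv2.imwrite("pics/ca.png",c)
b=cv2.imread("pics/scene1.png")
l=cv2.resize(b[150:232,215:345],None,fx=6,fy=6,interpolation=cv2.INTER_CUBIC)
cv2.imwrite("pics/cb.png",l)
c=cv2.resize(a[160:250,370:470],None,fx=6,fy=6,interpolation=cv2.INTER_CUBIC)
cv2.imwrite("pics/cc.png",c)
```

```text
(no output)
```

View pics/ca.png

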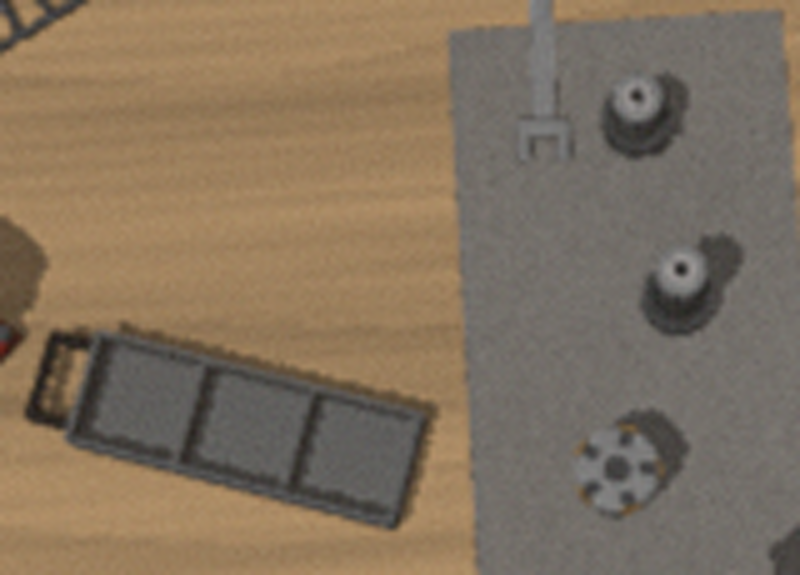

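View pics/cb.png

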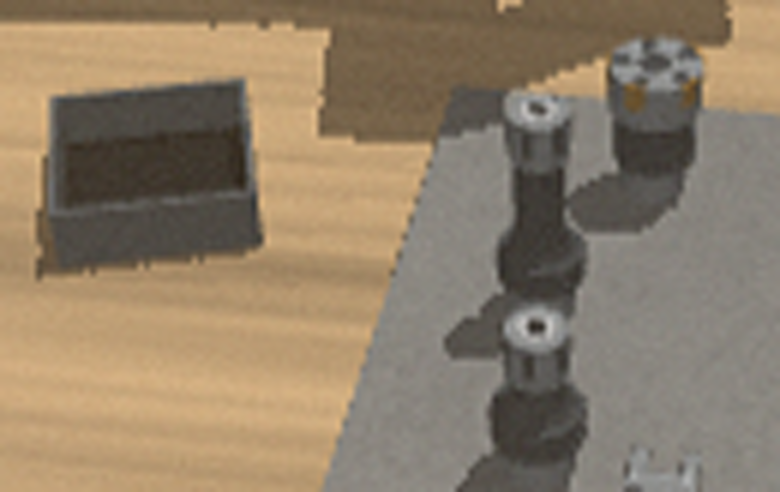

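View pics/cc.png

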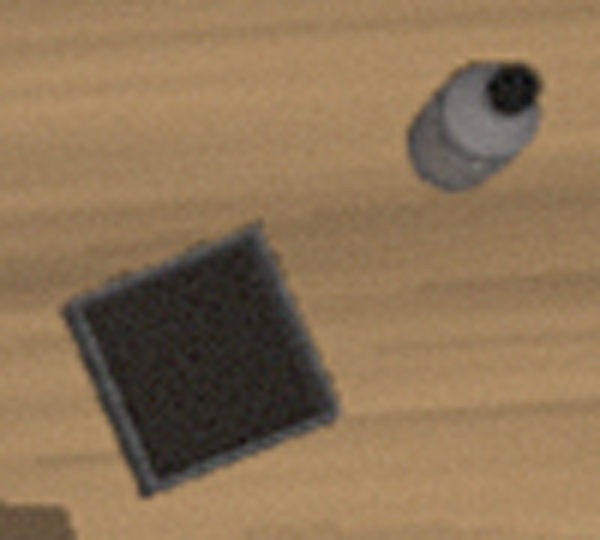

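The crops show the long chuck as the nearer one, with its top at (681,268) in the first crop. The short chuck's top is at (637,96) and the mill's at (617,468). The tray rim corners are about (98,333), (430,408), (395,527) and (70,440). The bin corners in its own crop are (260,226), (338,410), (147,493) and (68,308).

```bash
cat > h.py <<'E'
from workcell import bot
import numpy as np
def ray(im,u,v,z,T=None):
    T=im["world_from_camera"] if T is None else T
    T=np.array(T)
    d=T[:3,:3]@[(u-im["cx"])/im["fx"],(v-im["cy"])/im["fy"],1]
    return T[:3,3]+d*(z-T[2,3])/d[2]
def crop(u0,v0,k): return lambda c:(u0+(c[0]+.5)/k-.5, v0+(c[1]+.5)/k-.5)
E
python3 - <<'E'
from h import *
t=bot.get_image("top"); s=bot.get_image("scene")
A=crop(195,145,5);B=crop(215,150,6);C=crop(370,160,6)
for n,a,b,z in(("long",(681,268),(538,108),.14),("short",(637,96),(537,326),.10),("mill",(617,468),(655,62),.092)):
    print(n,ray(t,*A(a),z).round(4),ray(s,*B(b),z).round(4))
P=np.array([ray(t,*A(c),.04)[:2] for c in((98,333),(430,408),(395,527),(70,440))])
print("tray",P.round(3).tolist(),P.mean(0),np.linalg.norm(np.roll(P,-1,0)-P,axis=1))
x=(P[1]+P[2]-P[0]-P[3]);x/=np.linalg.norm(x);print("x ax",x,np.arctan2(x[1],x[0]),"p1",P.mean(0)-.076*x,"p2",P.mean(0))
Q=np.array([ray(t,*C(c),.04)[:2] for c in((260,226),(338,410),(147,493),(68,308))])
print("bin",Q.round(3).tolist(),Q.mean(0),np.linalg.norm(np.roll(Q,-1,0)-Q,axis=1))
print("oil",ray(t,*C((455,140)),.0),ray(t,*C((513,87)),.15))
# scene bin: rim corners
Q=np.array([ray(s,*B(c),.04)[:2] for c in((52,97),(243,80),(250,190),(50,210))]);print("bin scene",Q.mean(0))
Z=bot.read_state();print(Z["time_s"])
from scipy.spatial.transform import Rotation as R
print(R.from_quat(Z["ee_rot"]).as_matrix().round(3))
E
```

```text
long [ 0.5687 -0.0299  0.14  ] [ 0.5642 -0.0281  0.14  ]
short [ 0.6962 -0.0104  0.1   ] [ 0.693  -0.0082  0.1   ]
mill [0.4476 0.0196 0.092 ] [0.4436 0.0213 0.092 ]
tray [[0.57, 0.367], [0.503, 0.143], [0.424, 0.171], [0.497, 0.388]] [0.49847722 0.26733534] [0.2337481  0.08379305 0.22921938 0.07532251]
x ax [-0.30243239 -0.95317084] -1.878039840344641 p1 [0.52146208 0.33977633] p2 [0.49847722 0.26733534]
bin [[0.573, -0.315], [0.465, -0.348], [0.425, -0.236], [0.533, -0.201]] [ 0.49893068 -0.27528235] [0.11330972 0.1189633  0.11338993 0.12077554]
oil [ 0.62445455 -0.4433445   0.        ] [ 0.6196021  -0.43737079  0.15      ]
bin scene [ 0.49738951 -0.27525644]
0.2
[[ 0.953  0.304 -0.   ]
 [ 0.304 -0.953  0.001]
 [ 0.    -0.001 -1.   ]]
```

Call:
step_arm:
  rows: [0.16, 0.24, 0.02, 0.24, 0.32, 0.48, 0.04, 0.48, 0.47, 0.71, 0.06, 0.72, 0.63, 0.94, 0.08, 0.955, 0.63, 0.94, 0.08, 0.955, 0.63, 0.94, 0.08, 0.955]
  gripper: 1

```text
time_s: 0.95
tool_pos: [0.3802, -0.311, 0.2556]
ee_rot: [0.923, 0.384, 0.0, 0.0]
force: [-0.2, 0.0, 0.2]
width: 0.0854
grasp_force: 0.0
```

Call:
step_arm:
  rows: [0.16, 0.24, 0.02, 0.24, 0.32, 0.48, 0.04, 0.48, 0.47, 0.71, 0.06, 0.72, 0.62, 0.94, 0.08, 0.955, 0.62, 0.94, 0.08, 0.955, 0.62, 0.94, 0.08, 0.955, 0.62, 0.94, 0.08, 0.955, 0.62, 0.94, 0.08, 0.955]

```text
time_s: 1.95
tool_pos: [0.5645, -0.032, 0.2789]
ee_rot: [0.807, 0.591, -0.0, -0.0]
force: [0.0, -0.1, 0.8]
width: 0.0853
grasp_force: 0.0
```

```bash
cat >> h.py <<'E'
from scipy.spatial.transform import Rotation as R
import cv2
def wrist(name=None):
    s=bot.read_state(); w=bot.get_image("wrist")
    T=np.eye(4);T[:3,:3]=R.from_quat(s["ee_rot"]).as_matrix();T[:3,3]=s["tool_pos"]
    if name: cv2.imwrite(name,w["pixels"][:,:,::-1])
    return s,w,T@np.array(w["T_tool_cam"])
def proj(w,T,p):
    c=np.linalg.inv(T)@np.append(p,1); return w["cx"]+w["fx"]*c[0]/c[2],w["cy"]+w["fy"]*c[1]/c[2]
E
python3 - <<'E'
from h import *
s,w,T=wrist("pics/w1.png")
print(s["time_s"],s["tool_pos"].round(4),R.from_quat(s["ee_rot"]).as_matrix().round(3).tolist(),s["qpos"].round(2))
print(T.round(3).tolist(),w["fx"])
for p in((.5665,-.029,.14),(.6946,-.0093,.10),(.4456,.0205,.092)):print(np.round(proj(w,T,p),1))
E
```

```text
1.95 [ 0.5645 -0.032   0.2789] [[0.303, 0.953, -0.001], [0.953, -0.303, -0.0], [-0.001, -0.001, -1.0]] [-0.19 -0.11  1.7  -0.    1.56  0.12]
[[0.953, -0.292, -0.079, 0.585], [-0.302, -0.92, -0.249, 0.032], [-0.0, 0.261, -0.965, 0.42], [0.0, 0.0, 0.0, 1.0]] 313.54304481625087
[318.6 192.9]
[435.8 127.3]
[195.  172.9]
```

View pics/w1.png

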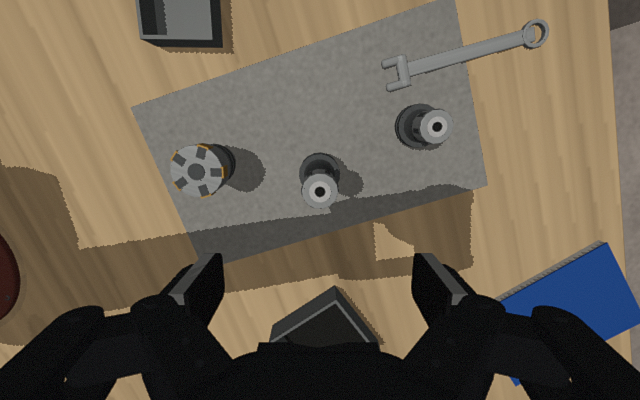

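The wrist image shows the nut tops at (319.5,192) for the long chuck and (437,127) for the short one, with the mill at (196.5,172). These agree with my predictions to about 1 mm, so I'll descend on the long chuck.

Call:
step_arm:
  rows: [0.009, 0.008, -0.15, 0, 0.009, 0.008, -0.3, 0, 0.009, 0.008, -0.42, 0, 0.009, 0.008, -0.52, 0, 0.009, 0.008, -0.57, 0, 0.009, 0.008, -0.587, 0, 0.009, 0.008, -0.587, 0, 0.009, 0.008, -0.587, 0]

```text
time_s: 3.0
tool_pos: [0.5687, -0.0293, 0.1048]
ee_rot: [0.807, 0.591, 0.001, 0.001]
force: [1.0, -0.0, -0.4]
width: 0.0855
grasp_force: 0.0
```

Call:
step_arm:
  rows: [0, 0, 0, 0, 0, 0, 0, 0, 0, 0, 0, 0, 0, 0, 0, 0, 0, 0, 0, 0, 0, 0, 0, 0]
  gripper: 0
  force: 70

```text
time_s: 3.75
tool_pos: [0.5678, -0.029, 0.1037]
ee_rot: [0.807, 0.591, 0.0, 0.0]
force: [-1.7, 0.1, 4.9]
width: 0.0324
grasp_force: 69.9
```

Call:
step_arm:
  rows: [0, 0, 0.04, 0, 0, 0, 0.12, 0, 0, 0, 0.2, 0, -0.01, 0.02, 0.27, 0, -0.03, 0.08, 0.3, 0, -0.05, 0.17, 0.3, 0, -0.06, 0.27, 0.3, 0, -0.07, 0.38, 0.3, 0]

```text
time_s: 4.75
tool_pos: [0.545, 0.087, 0.1919]
ee_rot: [0.807, 0.591, -0.001, -0.001]
force: [0.6, 0.2, -8.7]
width: 0.0325
grasp_force: 70.9
```

Call:
step_arm:
  rows: [-0.01, 0.12, 0, 0, -0.03, 0.25, 0, 0, -0.05, 0.38, 0, 0, -0.06, 0.51, 0, 0, -0.07, 0.64, 0, 0, -0.08, 0.75, 0, 0, -0.088, 0.82, 0, 0, -0.088, 0.848, 0, 0]

```text
time_s: 5.75
tool_pos: [0.5191, 0.3404, 0.1923]
ee_rot: [0.806, 0.591, -0.001, -0.0]
force: [0.1, 0.6, -8.5]
width: 0.0324
grasp_force: 70.9
```

Run:
```python
from h import *
s,w,T=wrist("pics/w2.png")
print(s["time_s"],s["tool_pos"].round(4),s["force"],s["width"],s["grasp_force"])
x=np.array([-.3024,-.9532,0]);y=np.array([.9532,-.3024,0]);c=np.array([.4985,.2673,.04])
for a,b in((-116,-40),(-116,40),(116,40),(116,-40)):print(np.round(proj(w,T,c+x*a/1e3+y*b/1e3),1))
print("p1 rim",proj(w,T,c-.076*x))
```

```text
5.75 [0.5191 0.3404 0.1923] [ 0.07281712  0.6355526  -8.5184723 ] 0.032401483440895384 70.87393641471863
[277.1 150.8]
[363.5 151. ]
[355.1 360.4]
[283.7 360.2]
p1 rim (np.float64(320.140218561357), np.float64(193.02742722476665))
```

View pics/w2.png

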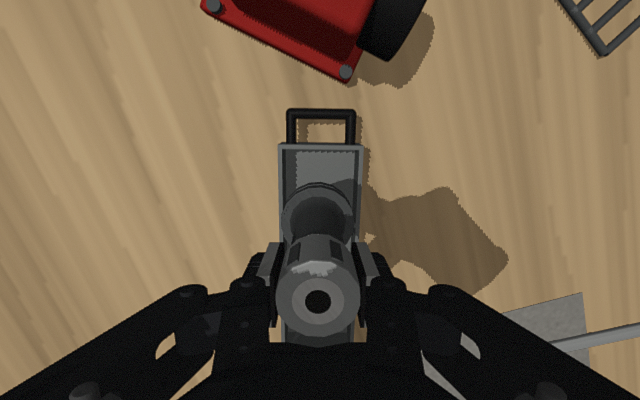

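The wrist view shows the tray's handle-end corners at (279,144) and (363,145), about 6 px beyond my prediction, with the handle's outer edge at v≈109. I'll check this numerically.

Run:
```python
from h import *
s,w,T=wrist()
x=np.array([-.3024,-.9532]);c=np.array([.4985,.2673])
for u,v,z in((279,144,.04),(363,145,.04),(321,109,.03)):
    p=ray(w,u,v,z,T);d=p[:2]-c;print(p.round(4),"along",d@x,"across",d@[.9532,-.3024])
t=bot.get_image("top");g=cv2.cvtColor(t["pixels"],cv2.COLOR_RGB2GRAY)
sc=bot.get_image("scene")
# scene crop near tray, rectified onto rim plane z=.04 for both cameras, tray frame 1px=0.5mm
for n,im in(("t",t),("s",sc)):
    W=[];I=[]
    for a,b in((-.17,-.06),(.15,-.06),(.15,.06),(-.17,.06)):
        q=c+x*a+np.array([.9532,-.3024])*b; I.append(proj(im,np.array(im["world_from_camera"]),[*q,.04])); W.append(((a+.17)*2000,(b+.06)*2000))
    H=cv2.getPerspectiveTransform(np.float32(I),np.float32(W))
    o=cv2.warpPerspective(im["pixels"],H,(640,240),flags=cv2.INTER_CUBIC)
    if n=="t":O=o
    else: cv2.imwrite("pics/rect.png",np.vstack([O,o])[:,:,::-1])
```

```text
[0.4996 0.3958 0.04  ] along -0.12282949971965415 across -0.0377977049957593
[0.5732 0.3717 0.04  ] along -0.1220638295888077 across 0.039629751118339086
[0.5459 0.4139 0.03  ] along -0.15408437928172553 across 0.0008563882250280513
```

View pics/rect.png

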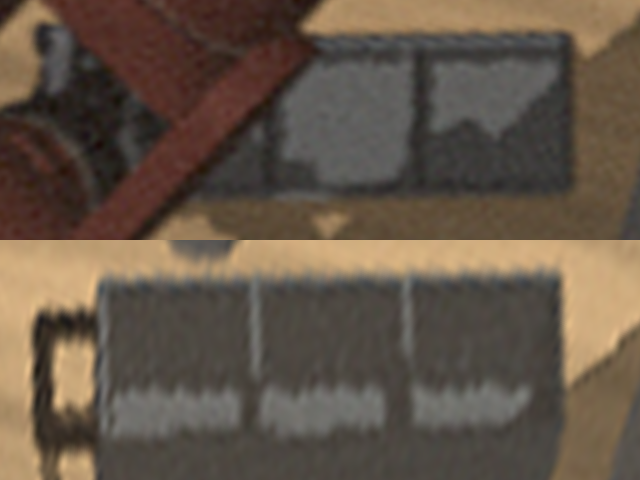

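The scene and wrist views agree that the tray sits about 5 mm further toward the handle than I measured, so I'll correct for that and lower.

Call:
step_arm:
  rows: [0.01, 0.017, -0.03, 0, 0.01, 0.017, -0.08, 0, 0.01, 0.017, -0.14, 0, 0.01, 0.017, -0.2, 0, 0.01, 0.017, -0.245, 0, 0.01, 0.017, -0.27, 0, 0.01, 0.017, -0.274, 0, 0.01, 0.017, -0.276, 0]

```text
time_s: 6.95
tool_pos: [0.5238, 0.3448, 0.1112]
ee_rot: [0.807, 0.591, 0.001, 0.0]
force: [0.1, 0.2, -8.9]
width: 0.0323
grasp_force: 70.8
```

Call:
step_arm:
  rows: [0, 0, -0.003, 0, 0, 0, -0.006, 0, 0, 0, -0.008, 0, 0, 0, -0.008, 0]

```text
time_s: 7.45
tool_pos: [0.5235, 0.3447, 0.1088]
ee_rot: [0.807, 0.591, 0.0, -0.0]
force: [-0.4, 0.6, -5.6]
width: 0.0327
grasp_force: 71.5
```

Call:
step_arm:
  rows: [0, 0, -0.002, 0, 0, 0, -0.004, 0, 0, 0, -0.005, 0, 0, 0, -0.005, 0]

```text
time_s: 7.95
tool_pos: [0.5238, 0.345, 0.1087]
ee_rot: [0.807, 0.591, 0.001, -0.0]
force: [-5.2, -1.6, 6.0]
width: 0.0322
grasp_force: 72.4
```

Call:
step_arm:
  rows: [0, 0, 0.005, 0, 0, 0, 0.005, 0, 0, 0, 0.005, 0, 0, 0, 0.005, 0, 0, 0, 0.005, 0, 0, 0, 0.005, 0]
  gripper: 1

```text
time_s: 8.7
tool_pos: [0.5232, 0.3445, 0.108]
ee_rot: [0.807, 0.591, -0.0, 0.0]
force: [0.3, -0.4, 0.3]
width: 0.0856
grasp_force: 0.0
```

Call:
step_arm:
  rows: [0, 0, 0.1, 0, 0, 0, 0.25, 0, 0, 0, 0.4, 0, 0, 0, 0.5, 0, 0, 0, 0.5, 0]

```text
time_s: 9.32
tool_pos: [0.5247, 0.3452, 0.2619]
ee_rot: [0.807, 0.591, 0.003, 0.001]
force: [-0.8, -0.2, -0.4]
width: 0.0852
grasp_force: 0.0
```

Run:
```python
from h import *
s,w,T=wrist("pics/w3.png")
print(s["time_s"],s["tool_pos"].round(4),s["width"],s["force"])
print("long",proj(w,T,(.5235,.345,.145)))
```

```text
9.325 [0.5247 0.3452 0.2619] 0.0852380818468917 [-0.8128864  -0.17164266 -0.36129166]
long (np.float64(315.44282268249265), np.float64(204.01313517240402))
```

View pics/w3.png

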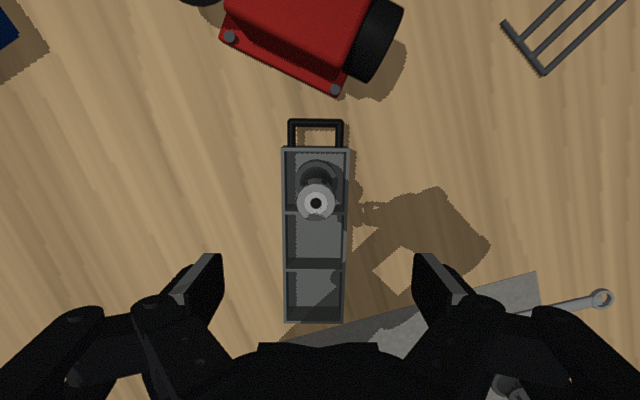

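The long chuck stands upright in pocket 1, with its nut at (316,203). The tray corners are at (281,147), (350,149), (344,322) and (284,322), and the dividers at v≈213 and 270. I'll compute pocket 2 and go to the short chuck.

Run:
```python
from h import *
w=bot.get_image("wrist")
T=np.eye(4);T[:3,:3]=R.from_quat([.807,.591,.003,.001]).as_matrix();T[:3,3]=[.5247,.3452,.2619];T=T@np.array(w["T_tool_cam"])
P=np.array([ray(w,u,v,.04,T)[:2] for u,v in((281,147),(350,149),(344,323),(284,323))])
print(P.round(4),P.mean(0));d=[ray(w,u,v,.04,T)[:2] for u,v in((317,213),(316,270))];print(d,np.mean(d,0))
print(bot.read_state()["tool_pos"])
```

```text
[[0.498  0.3947]
 [0.5725 0.3688]
 [0.5017 0.151 ]
 [0.4256 0.1754]] [0.49944036 0.27248203]
[array([0.51347286, 0.307466  ]), array([0.48953072, 0.23606899])] [0.50150179 0.27176749]
[0.52296283 0.34433332 0.25709832]
```

Call:
step_arm:
  rows: [0.07, -0.15, 0, 0, 0.15, -0.3, 0, 0, 0.22, -0.45, -0.03, 0, 0.3, -0.6, -0.06, 0, 0.3, -0.6, -0.06, 0]

```text
time_s: 10.05
tool_pos: [0.6128, 0.1613, 0.2357]
ee_rot: [0.808, 0.589, -0.003, -0.001]
force: [0.3, 0.4, -0.2]
width: 0.0854
grasp_force: 0.0
```

Call:
step_arm:
  rows: [0.08, -0.15, -0.06, 0, 0.15, -0.3, -0.12, 0, 0.22, -0.45, -0.18, 0, 0.275, -0.582, -0.22, 0, 0.275, -0.582, -0.22, 0, 0.275, -0.582, -0.22, 0, 0.275, -0.582, -0.22, 0]

```text
time_s: 10.92
tool_pos: [0.6955, -0.0084, 0.1743]
ee_rot: [0.806, 0.591, 0.0, -0.0]
force: [-0.6, 0.5, -0.2]
width: 0.0856
grasp_force: 0.0
```

Run:
```python
from h import *
s,w,T=wrist("pics/w4.png")
print(s["time_s"],s["tool_pos"].round(4))
print(proj(w,T,(.6956,-.0097,.10)))
g=cv2.medianBlur(cv2.cvtColor(w["pixels"],cv2.COLOR_RGB2GRAY),5)
u,v=proj(w,T,(.6956,-.0097,.10))
c=cv2.HoughCircles(g[int(v)-70:int(v)+70,int(u)-70:int(u)+70],cv2.HOUGH_GRADIENT,1,20,param1=80,param2=20,minRadius=18,maxRadius=45)
if c is not None:
  for a,b,r in c[0][:4]:
    U,V=a+int(u)-70,b+int(v)-70;print(U,V,r,ray(w,U,V,.1,T).round(4))
```

```text
10.925 [ 0.6955 -0.0084  0.1743]
(np.float64(318.0748153307387), np.float64(219.29501838274138))
317.5 199.5 27.9 [0.6996 0.0044 0.1   ]
```

Run:
```python
from h import *
w=cv2.imread("pics/w4.png");i=cv2.resize(w[140:280,240:400],None,fx=4,fy=4);cv2.imwrite("pics/w4c.png",i)
s,q,T=wrist();print(proj(q,T,(.6956,-.0097,.10)),proj(q,T,(.6956,-.0097,.046)))
```

```text
(np.float64(317.8946718953953), np.float64(219.10460783343777)) (np.float64(317.7694118285406), np.float64(200.67849904283023))
```

View pics/w4c.png

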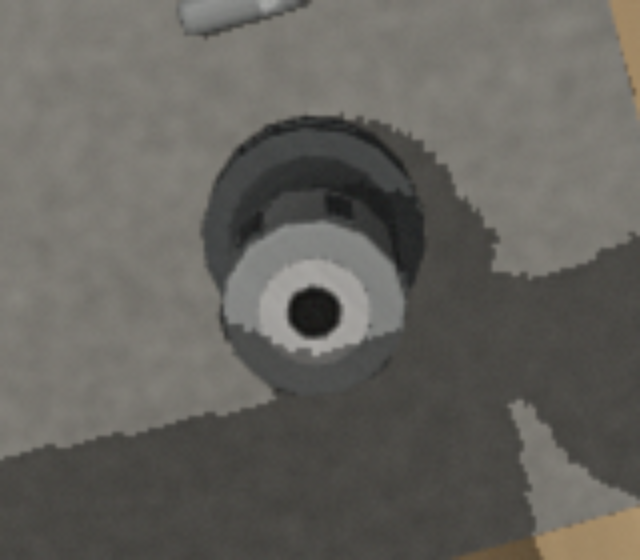

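The nut bore is at about (318.5,218) against a prediction of (318,219), so it's aligned. Descending and gripping.

Call:
step_arm:
  rows: [0, 0, -0.08, 0, 0, 0, -0.17, 0, 0, 0, -0.26, 0, 0, 0, -0.33, 0, 0, 0, -0.36, 0, 0, 0, -0.367, 0, 0, 0, -0.367, 0]

```text
time_s: 11.9
tool_pos: [0.6965, -0.0102, 0.065]
ee_rot: [0.807, 0.591, 0.001, 0.001]
force: [0.5, 0.1, -0.4]
width: 0.0851
grasp_force: 0.0
```

Call:
step_arm:
  rows: [0, 0, 0, 0, 0, 0, 0, 0, 0, 0, 0, 0, 0, 0, 0, 0, 0, 0, 0, 0, 0, 0, 0, 0]
  gripper: 0
  force: 70

```text
time_s: 12.65
tool_pos: [0.6959, -0.0101, 0.0646]
ee_rot: [0.807, 0.591, 0.0, 0.0]
force: [-2.0, -0.4, 6.3]
width: 0.0322
grasp_force: 69.7
```

Call:
step_arm:
  rows: [0, 0, 0.04, 0, 0, 0, 0.12, 0, 0, 0, 0.2, 0, -0.02, 0.03, 0.27, 0, -0.07, 0.1, 0.3, 0, -0.14, 0.2, 0.3, 0, -0.22, 0.32, 0.3, 0, -0.3, 0.44, 0.3, 0]

```text
time_s: 13.65
tool_pos: [0.6047, 0.1235, 0.1554]
ee_rot: [0.807, 0.591, 0.001, 0.0]
force: [0.9, 0.8, -6.6]
width: 0.0324
grasp_force: 70.6
```

Call:
step_arm:
  rows: [-0.08, 0.12, 0, 0, -0.16, 0.24, 0, 0, -0.24, 0.35, 0, 0, -0.3, 0.44, 0, 0, -0.335, 0.485, 0, 0, -0.351, 0.501, 0, 0, -0.351, 0.501, 0, 0]

```text
time_s: 14.52
tool_pos: [0.5006, 0.2719, 0.1542]
ee_rot: [0.807, 0.591, 0.0, 0.0]
force: [-0.0, 0.3, -6.6]
width: 0.0326
grasp_force: 70.6
```

Call:
step_arm:
  rows: [0, 0, -0.03, 0, 0, 0, -0.08, 0, 0, 0, -0.14, 0, 0, 0, -0.2, 0, 0, 0, -0.245, 0, 0, 0, -0.265, 0, 0, 0, -0.272, 0, 0, 0, -0.275, 0]

```text
time_s: 15.52
tool_pos: [0.501, 0.2724, 0.072]
ee_rot: [0.807, 0.591, 0.001, 0.0]
force: [0.1, 0.4, -6.6]
width: 0.0323
grasp_force: 70.7
```

Call:
step_arm:
  rows: [0, 0, -0.003, 0, 0, 0, -0.006, 0, 0, 0, -0.009, 0, 0, 0, -0.009, 0]

```text
time_s: 16.02
tool_pos: [0.5008, 0.2724, 0.0696]
ee_rot: [0.807, 0.591, 0.0, 0.0]
force: [-1.5, -0.2, -2.2]
width: 0.0325
grasp_force: 71.4
```

Call:
step_arm:
  rows: [0, 0, -0.002, 0, 0, 0, -0.004, 0, 0, 0, -0.004, 0]

```text
time_s: 16.4
tool_pos: [0.5009, 0.2726, 0.0695]
ee_rot: [0.807, 0.591, 0.0, -0.0]
force: [-6.3, -1.9, 7.8]
width: 0.0325
grasp_force: 72.2
```

Call:
step_arm:
  rows: [0, 0, 0.004, 0, 0, 0, 0.004, 0, 0, 0, 0.004, 0, 0, 0, 0.004, 0, 0, 0, 0.004, 0, 0, 0, 0.004, 0]
  gripper: 1

```text
time_s: 17.15
tool_pos: [0.5004, 0.2722, 0.0687]
ee_rot: [0.807, 0.591, -0.0, 0.0]
force: [0.2, -0.3, -0.4]
width: 0.086
grasp_force: 0.0
```

Call:
step_arm:
  rows: [0, 0, 0.1, 0, 0, 0, 0.25, 0, 0, 0, 0.4, 0, 0, 0, 0.5, 0, 0, 0, 0.5, 0]

```text
time_s: 17.77
tool_pos: [0.5021, 0.2729, 0.2223]
ee_rot: [0.807, 0.591, 0.003, 0.001]
force: [0.3, 0.3, -0.5]
width: 0.0856
grasp_force: 0.0
```

Run:
```python
from h import *
s,w,T=wrist("pics/w5.png")
print(s["time_s"],s["tool_pos"].round(4),s["width"])
g=cv2.medianBlur(cv2.cvtColor(w["pixels"],cv2.COLOR_RGB2GRAY),3)
# dark bore blobs beside predicted nut tops
for n,p in(("long",(.5235,.345,.145)),("short",(.5007,.2723,.105)),("mill",(.447,.0205,.092))):
    u,v=proj(w,T,p);print(n,u,v)
    if not(30<u<610 and 30<v<370):continue
    c=cv2.HoughCircles(cv2.resize(g[int(v)-30:int(v)+30,int(u)-30:int(u)+30],None,fx=4,fy=4),cv2.HOUGH_GRADIENT,1,40,param1=80,param2=20,minRadius=10,maxRadius=100)
    if c is not None:
        for a,b,r in c[0][:3]:
            U,V=a/4+int(u)-30,b/4+int(v)-30;print("  ",U,V,r/4,ray(w,U,V,p[2],T).round(4))
```

```text
17.775 [0.5021 0.2729 0.2223] 0.08560193127046159
long 314.67849574117616 108.92882152548877
   315.375 107.375 24.85 [0.5242 0.3458 0.145 ]
short 315.2743902711771 204.2460343558862
   315.375 201.875 18.775 [0.5014 0.2743 0.105 ]
mill 338.2117275753161 425.9778058844872
```

Both chucks stand where they were placed, within about 2 mm. Next is the face mill.

Call:
step_arm:
  rows: [-0.03, -0.15, 0, 0, -0.07, -0.34, 0, 0, -0.11, -0.52, -0.06, 0, -0.15, -0.7, -0.14, 0, -0.178, -0.841, -0.226, 0, -0.178, -0.841, -0.226, 0, -0.178, -0.841, -0.226, 0, -0.178, -0.841, -0.226, 0]

```text
time_s: 18.82
tool_pos: [0.4475, 0.0207, 0.1513]
ee_rot: [0.806, 0.591, 0.0, 0.0]
force: [-0.6, -0.8, 0.1]
width: 0.0856
grasp_force: 0.0
```

Run:
```python
from h import *
s,w,T=wrist()
print(s["time_s"],s["tool_pos"].round(4))
g=cv2.medianBlur(cv2.cvtColor(w["pixels"],cv2.COLOR_RGB2GRAY),3)
u,v=proj(w,T,(.447,.0205,.092));print(u,v)
c=cv2.HoughCircles(g[int(v)-60:int(v)+60,int(u)-60:int(u)+60],cv2.HOUGH_GRADIENT,1,10,param1=80,param2=15,minRadius=30,maxRadius=58)
for a,b,r in c[0][:4]:
    U,V=a+int(u)-60,b+int(v)-60;print(U,V,r,ray(w,U,V,.092,T).round(4))
```

```text
18.825 [0.4475 0.0207 0.1513]
316.71151547702993 224.9071900561765
315.5 223.5 41.3 [0.4465 0.0217 0.092 ]
315.5 202.5 30.5 [0.4509 0.0356 0.092 ]
315.5 213.5 38.8 [0.4486 0.0284 0.092 ]
325.5 215.5 43.3 [0.4546 0.025  0.092 ]
```

Call:
step_arm:
  rows: [0, 0.002, -0.06, 0, 0, 0.002, -0.14, 0, 0, 0.002, -0.22, 0, 0, 0.002, -0.29, 0, 0, 0.002, -0.32, 0, 0, 0.002, -0.33, 0, 0, 0.002, -0.33, 0]

```text
time_s: 19.75
tool_pos: [0.4474, 0.0205, 0.0523]
ee_rot: [0.807, 0.591, 0.0, 0.0]
force: [0.4, -0.9, -0.2]
width: 0.0853
grasp_force: 0.0
```

Call:
step_arm:
  rows: [0, 0, 0, 0, 0, 0, 0, 0, 0, 0, 0, 0, 0, 0, 0, 0, 0, 0, 0, 0]
  gripper: 0
  force: 70

```text
time_s: 20.38
tool_pos: [0.4474, 0.0205, 0.053]
ee_rot: [0.807, 0.591, 0.0, 0.0]
force: [-3.6, 0.7, 5.9]
width: 0.0549
grasp_force: 73.1
```

Call:
step_arm:
  rows: [0, 0, 0.04, 0, 0, 0, 0.12, 0, 0, 0, 0.2, 0, 0.01, -0.03, 0.25, 0, 0.02, -0.1, 0.27, 0, 0.04, -0.2, 0.27, 0, 0.06, -0.32, 0.27, 0, 0.08, -0.44, 0.27, 0]

```text
time_s: 21.38
tool_pos: [0.4701, -0.1128, 0.1316]
ee_rot: [0.807, 0.591, -0.001, -0.001]
force: [-0.3, -0.7, -9.4]
width: 0.055
grasp_force: 76.4
```

Call:
step_arm:
  rows: [0.02, -0.12, 0, 0, 0.04, -0.24, 0, 0, 0.06, -0.36, 0, 0, 0.075, -0.46, 0, 0, 0.085, -0.525, 0, 0, 0.09, -0.548, 0, 0, 0.09, -0.548, 0, 0, 0.09, -0.548, 0, 0]

```text
time_s: 22.38
tool_pos: [0.4979, -0.2748, 0.1326]
ee_rot: [0.807, 0.591, 0.0, -0.001]
force: [-0.3, 1.0, -9.6]
width: 0.0545
grasp_force: 76.4
```

Run:
```python
from h import *
s,w,T=wrist();print(s["tool_pos"].round(4),s["force"].round(1),s["width"])
im=w["pixels"].astype(int); m=(im.max(2)<55)
# rectify at rim plane: dark floor/grey vs wood: wood = red-blue>35
wood=(im[:,:,0]-im[:,:,2]>25).astype(np.uint8)
# lookup on plane z=.04 grid 4mm
for X in np.arange(.60,.41,-.008):
    r=""
    for Y in np.arange(-.18,-.38,-.008):
        u,v=proj(w,T,(X,Y,.04)); 
        r+=" " if not(0<=u<640 and 0<=v<400) else ".#"[1-wood[int(v),int(u)]]
    print(round(X,3),r)
```

```text
[ 0.4979 -0.2748  0.1326] [-0.3  1.  -9.6] 0.0545478614412664
0.6 .........................
0.592 .........................
0.584 .........................
0.576 .........................
0.568 ...............##......##
0.56 ............######...####
0.552 .........#########.######
0.544 ......###################
0.536 ...######################
0.528 ....#####################
0.52 ....###########..########
0.512 ....##########..#########
0.504 .....########...#########
0.496 .....####################
0.488 .....####################
0.48 .....####################
0.472 ......###################
0.464 ......###################
0.456 .......######.###########
0.448 .......#######..#########
0.44 .......######.#.#########
0.432 ........##....##.########
0.424 ..............###########
0.416 ..............###########
```

The bin corners agree with my estimate, so I'll lower the mill.

Call:
step_arm:
  rows: [0, 0, -0.03, 0, 0, 0, -0.08, 0, 0, 0, -0.13, 0, 0, 0, -0.18, 0, 0, 0, -0.215, 0, 0, 0, -0.235, 0, 0, 0, -0.243, 0, 0, 0, -0.246, 0]

```text
time_s: 23.42
tool_pos: [0.4984, -0.2762, 0.0595]
ee_rot: [0.807, 0.591, 0.0, 0.0]
force: [0.5, 0.2, -9.4]
width: 0.0546
grasp_force: 76.4
```

Call:
step_arm:
  rows: [0, 0, -0.003, 0, 0, 0, -0.006, 0, 0, 0, -0.009, 0, 0, 0, -0.009, 0]

```text
time_s: 23.92
tool_pos: [0.4983, -0.2761, 0.0571]
ee_rot: [0.807, 0.591, 0.0, 0.0]
force: [-2.7, 0.2, -4.7]
width: 0.0547
grasp_force: 76.8
```

Call:
step_arm:
  rows: [0, 0, -0.002, 0, 0, 0, -0.005, 0, 0, 0, -0.005, 0]

```text
time_s: 24.3
tool_pos: [0.4983, -0.2763, 0.0571]
ee_rot: [0.807, 0.591, -0.0, 0.0]
force: [-6.4, 4.3, 6.4]
width: 0.0544
grasp_force: 78.0
```

Call:
step_arm:
  rows: [0, 0, 0.005, 0, 0, 0, 0.005, 0, 0, 0, 0.005, 0, 0, 0, 0.005, 0, 0, 0, 0.005, 0, 0, 0, 0.005, 0]
  gripper: 1

```text
time_s: 25.05
tool_pos: [0.498, -0.2759, 0.0563]
ee_rot: [0.807, 0.591, -0.0, -0.0]
force: [-0.4, -0.1, -0.2]
width: 0.0855
grasp_force: 0.0
```

Call:
step_arm:
  rows: [0, 0, 0.1, 0, 0, 0, 0.25, 0, 0, 0, 0.4, 0, 0, 0, 0.55, 0, 0, 0, 0.55, 0, 0, 0, 0.55, 0]

```text
time_s: 25.8
tool_pos: [0.4978, -0.2757, 0.2207]
ee_rot: [0.807, 0.591, -0.0, -0.0]
force: [0.2, 0.5, 0.4]
width: 0.0852
grasp_force: 0.0
```

Run:
```python
from h import *
s,w,T=wrist()
print(s["time_s"],s["tool_pos"].round(4),s["width"],s["force"])
def circ(im,T,p,rad,name):
    g=cv2.medianBlur(cv2.cvtColor(im["pixels"],cv2.COLOR_RGB2GRAY),3)
    u,v=proj(im,T,p);print(name,round(u,1),round(v,1))
    k=int(rad*1.6)
    c=cv2.HoughCircles(cv2.resize(g[int(v)-k:int(v)+k,int(u)-k:int(u)+k],None,fx=4,fy=4),cv2.HOUGH_GRADIENT,1,20,param1=80,param2=15,minRadius=int(rad*3.2),maxRadius=int(rad*4.6))
    if c is not None:
        for a,b,r in c[0][:2]:
            U,V=a/4+int(u)-k,b/4+int(v)-k;print("  ",U,V,r/4,ray(im,U,V,p[2],T).round(4))
circ(w,T,(.498,-.276,.096),36,"mill")
sc=bot.get_image("scene");S=np.array(sc["world_from_camera"])
circ(sc,S,(.5235,.345,.145),5,"long");circ(sc,S,(.5007,.2723,.105),5,"short");circ(sc,S,(.498,-.276,.096),8,"mill")
```

```text
25.8 [ 0.4978 -0.2757  0.2207] 0.08523768167199261 [0.24474456 0.49959105 0.42326826]
mill 317.9 200.7
   317.875 196.875 32.0 [ 0.499  -0.2727  0.096 ]
   318.375 201.875 32.45 [ 0.4981 -0.2771  0.096 ]
long 421.4 169.1
short 396.4 172.9
mill 237.1 160.5
```

```bash
python3 -c "
from workcell import bot
print(bot.close_job())"
```

```text
the job is handed in; nothing more can be done
None
```

I put the long chuck in the pocket next to the handle, the short chuck in the middle pocket and the face mill in the bin, all upright and released, and handed the job in at about 26 s; the wrist camera found each where I set it down, I did not re-check the oil bottle or spanner, and no verdict came back.

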